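# Present the tall acorn jar to the inspection camera

## Task

Lift the tallest of the three capped glass sample jars straight out of the wooden rack and, in the air, tip it over to about 40 degrees, pausing there for a second so that the acorn inside rolls, then bring it back upright. Then present it to the inspection camera on the stand: jar upright, one of its two broad glass faces square to the lens, the middle of the glass on the lens's level line of sight and 120 mm in front of the lens, and finish there, still holding the jar steady in the gripper. Do not touch the camera, and leave the other jars, the dish, the tweezers and the tin where they are.

Things in the scene. Friction and masses are not known exactly. Their poses are not given: they have to be found in the camera images.
- tall_jar: the jar to present: flat-sided clear glass jar, 36 mm (its x) by 60 mm (its y), 100 mm high, on top a round white screw cap 32 mm wide, from 103 to 133 mm above the underside; 0.12 to 0.25 kg, a loose 12 g acorn inside. Origin: centre of its underside; z up to the cap; x is the normal of the two broad (60 x 100 mm) faces. Stands in any slot of the rack, 2 to 6 mm of play
- jar_middle (a point): the middle of the tall jar's glass body, 50 mm above its underside on its axis
- jar_cap (a point): a grip point on the tall jar's axis in its cap, 118 mm above its underside and 15 mm below its top; the jar hangs firmly from a 50 N grip on the cap, at any yaw
- short_jar_a: one of two equal shorter jars, same cross-section and cap, glass 64 mm high, 97 mm in all, standing in another slot of the rack; origin at the centre of the underside. Leave it
- short_jar_b: the other shorter jar, as short_jar_a. Leave it
- rack: open wooden rack fixed on the bench, 162 mm (its x) by 78 mm (its y), 45 mm high, walls and floor 6 mm, with two cross walls that make three slots in a row along its x, 52 mm apart, one jar in each, the jars' broad faces square to the rack's x. Origin: centre of its underside. The slot floors are 6 mm above the bench
- camera_stand: fixed stand of the inspection camera: dark base 130 x 110 mm, 14 mm thick, with an upright post 20 mm thick and 314 mm high, 45 mm behind its origin (at its +x). Origin: under the base, at bench level; the camera looks along the stand's -x
- camera_head (a joint): height setting of the camera head on the post, 0 to 0.08 m (differs at each start, stiff, not to be changed); the lens axis lies 160 mm plus this value above the bench
- lens (a point): centre of the lens front: a black barrel 36 mm in diameter with a white ring light 56 mm in diameter around it, facing level along the point's -x, on a grey camera head 50 mm wide and high
- focus (a point): the point 120 mm straight in front of the lens, level with it, where the middle of the jar's glass has to be; its x axis is the line of sight (level, from the focus point towards the lens), its z is up
- board: fixed sorting board with a wooden frame, 240 mm (its x) by 190 mm (its y), 12 mm high at the frame, panel 6 mm high, between the rack and the camera; origin under its centre
- dish: empty open glass dish on the board, 80 mm in diameter, 16 mm high; origin at the centre of its underside. Leave it
- tweezers: steel tweezers lying on the board, 113 mm long along their x, 13 mm wide, 7 mm high; origin under the middle. Leave them
- tin: closed green tin on the bench beyond the board, 74 mm in diameter, 85 mm high; origin at the centre of its underside. Leave it

How it is judged:
On the way, in this order (a step that is already met when the one before it is completed fails the run):
1. the tall jar, gripped and clear of the rack, is tipped to 40 degrees (30 to 50) and kept there for half a second (height (world z) of tall_jar above 0.06 m and angle between tall_jar's own z axis and vertical between 0.524 and 0.873 rad and contact force between tall_jar and the fingers above 1 N and contact force between tall_jar and rack below 0.1 N), for 0.5 s.
2. still gripped in the air, it is brought back upright (within 8 degrees) (height (world z) of tall_jar above 0.06 m and angle between tall_jar's own z axis and vertical below 0.14 rad and contact force between tall_jar and the fingers above 1 N and contact force between tall_jar and rack below 0.1 N), for 0.2 s.
At the end, for the whole second after the job is handed in: gripper alone holds the tall jar steady in the air: middle of the glass within 20 mm of the point 120 mm before the lens, upright within 7 degrees, a broad face square to the line of sight within 10 degrees; other jars, dish, tweezers, tin within 20 mm of where they stood (distance between jar_middle and focus below 0.02 m and angle between tall_jar's own z axis and vertical below 0.12 rad and angle between the x axis of tall_jar and the x axis of focus, either way round below 0.17 rad and height (world z) of tall_jar above 0.07 m and contact force between tall_jar and the fingers above 1 N and contact force between tall_jar and camera_stand below 0.1 N and contact force between tall_jar and rack below 0.1 N and linear speed of tall_jar below 0.03 m/s and distance of each of short_jar_a, short_jar_b, dish, tweezers, tin from where it was at the start of the episode below 0.02 m); the arm keeps its last pose, push and grip.
It fails at once if the camera or its stand is touched (contact force between camera_stand and anything else above 1 N).
It fails at once if another jar is displaced or pulled up (distance of any of short_jar_a, short_jar_b from where it was at the start of the episode above 0.02 m).
It fails at once if the dish, the tweezers or the tin is displaced (distance of any of dish, tweezers, tin from where it was at the start of the episode above 0.02 m).
It also fails if it takes over 48 s, if anything falls off the work surface, if the arm or the gripper's body presses on something with over 40 N, if the wrist force passes 120 N, or if a joint passes its speed limit or range.

## Robot

A 7-joint arm with a two-finger parallel gripper is mounted at the origin on the work surface. World frame = base frame: x ahead of the robot, y to its left, z up, the work surface at z = 0. Lengths are in m, angles in rad, forces in N, time in s.
With the tool pointing down it reaches from about 0.425 to 0.925 m from the base axis. Payload 6.8 kg.
Tool frame: the origin (TCP) lies at the very end of the fingers, on their centre line; the grasp point (between the pads) lies 19 mm behind it; z points along the fingers, y is the line along which they close (so a half turn about z gives the same grasp; the last joint's range is limited). The gripper opens to 85 mm and grips with 20 to 120 N. Pads are 22 mm wide; open, the fingers measure 114 mm over their backs; the gripper's body (76 mm by 85 mm) begins 54 mm behind the grasp point. The pads swing forward as they close: fully open they stand 13 mm farther back than shut.
Start: joints at [-1.242, 0.477, 0.022, 1.555, -0.011, 1.109, -0.083], TCP at [0.286, 0.612, 0.21] pointing down, gripper open.
Joint ranges: [-2.96, 2.96], [-0.34, 2.1], [-1.41, 1.46], [0.24, 2.44], [-1.37, 4.51], [0.17, 1.92], [-2.96, 2.96]. Speed limits (rad/s): [2.39, 2.39, 3.14, 3.14, 3.14, 3.14, 3.14].

## Interface

Orientations are given as a rotation vector (axis times angle).
In Python, from bench import get_obs, grab_frame, hand_in gives the robot as it stands.
- The arm moves only by the tool drive_tool, never from a script. Its argument "rows" is a list of rows, each an object with "offset": the shift along the tool's x, y, z as a fraction of full scale, a list of three; "rotation": the turn, a rotation vector about the tool's x, y, z as a fraction of full scale, a list of three; "claw": the opening, from 0 (shut) to 1 (fully open). In form: [{"offset": [tx, ty, tz], "rotation": [wx, wy, wz], "claw": claw}, ...]. A call has 1 to 20 rows; each row is the pose to reach, as a shift and turn from the pose commanded when the call began, along the tool's axes at that moment; what a row does not reach only later rows make up. Full scale, the value 1, is 0.15 m for a shift and 2 rad for a turn. A row lasts 1/12 s, in which the tool goes at most 41.7 mm and 7.16 degrees, less where a joint would pass 70% of its speed; a pose out of reach is approached as far as the arm can. A call with a number of a shift or a turn outside -1 to 1 is refused whole. A call with a gripper value outside its range is refused whole. The fingers move at their own pace and stop on an object; "force" is the grip in N (left out, the last holds). Time passes only in rows, so rows that repeat a pose let the fingers close. It gives the time, the measured TCP pose, the force, the opening and the grip force at its end, in the units of the state.
- get_obs(): the state, without advancing time (a new reading comes with each control period).
- grab_frame(name): name is "scene" or "top"; returns a dict with "frame" (480x640x3 uint8, red, green, blue), "z_map" (480x640 float32, m along the optical axis (not along the pixel's ray), 0 where there is no reading), "vfov" (degrees; the focal length in pixels is half the picture's height over the tangent of half this angle, whatever the lens; pixels are square), "cx", "cy" (the principal point, pixels), "D" ([k1, k2, p1, p2, k3] as OpenCV has them; the pictures are not rectified), "R" (3x3) and "t" (3): a world point X has camera coordinates R X + t. Camera axes: x right, y down, z forward; pixel columns grow to the right and rows downward; lengths in m; the calibration is good to about 2 mm. A picture is of the moment at which its call begins.
- hand_in(): hands the job in; it is judged then, once.
The state is a dict: "clock": time; "joints": joint angles; "qvel": joint speeds; "tau": joint torques, N m; "tcp_pos": TCP position; "orientation": TCP orientation; "contact_force": force on the tool from outside, world axes, zero at the start; "moment": the same for the moment, N m; "grip_width": finger opening in m; "gripper_force": force on a finger pad.
Only numpy, scipy, OpenCV 4.12 (cv2) and the standard library are available. Lean on these libraries where they do the work, as an engineer would, in place of code of your own. Each camera call takes 0.05 s, during which the arm holds its last target. There are 200 camera calls.

## Working session

There is one attempt and no reset: what is moved stays moved. The work goes in short steps, Python scripts to look and compute and a tool call to move; the robot and the scene stay as the last step left them, time stands still between calls to the robot, and variables do not carry over. Pictures are saved under pics/ and viewed, at most 10 in all, crops included, and the job is handed in when it is done.

Besides the shell and the picture viewer there is one more tool, called after "Call:" as a command line: name --argument value ..., lists and objects as JSON in quotes. drive_tool: Moves the arm, as the interface text tells. Its arguments: {"type":"object","properties":{"rows":{"type":"array","items":{"type":"object","properties":{"offset":{"type":"array","items":{"type":"number"}},"rotation":{"type":"array","items":{"type":"number"}},"claw":{"type":"number"}}}},"force":{"type":"number"}},"required":["rows"]}

```bash
mkdir -p pics; cat > h.py <<'E'
import numpy as np, cv2
from bench import get_obs, grab_frame, hand_in
def cloud(f):
    z=f["z_map"]; H,W=z.shape; F=H/2/np.tan(np.radians(f["vfov"])/2)
    K=np.array([[F,0,f["cx"]],[0,F,f["cy"]],[0,0,1]])
    u,v=np.meshgrid(np.arange(W),np.arange(H))
    p=cv2.undistortPoints(np.stack([u,v],-1).reshape(-1,1,2).astype(float),K,np.array(f["D"],float)).reshape(H,W,2)
    P=np.dstack([p[...,0]*z,p[...,1]*z,z])
    X=(P-np.array(f["t"]))@np.array(f["R"]); X[z==0]=np.nan
    return X
E
python3 - <<'E'
from h import *
for n in("scene","top"):
    f=grab_frame(n); cv2.imwrite(f"pics/{n}0.png",f["frame"][...,::-1]); np.save(f"{n}0.npy",cloud(f)); print(n,f["vfov"],f["R"],f["t"],f["D"])
print(get_obs())
E
```

```text
scene 42.084708707140834 [[ 0.41329947  0.91056909  0.00689084]
 [ 0.64330681 -0.28661892 -0.70993376]
 [-0.64446869  0.29784817 -0.70423474]] [-0.28575183 -0.31037013  1.50536789] [-0.19311934  0.          0.          0.          0.        ]
top 53.56996677225976 [[ 3.74611529e-03 -9.99567708e-01 -2.91610103e-02]
 [-9.92463933e-01 -1.44643546e-04 -1.22537020e-01]
 [ 1.22479830e-01  2.94002888e-02 -9.92035440e-01]] [0.05645693 0.63538466 1.05713878] [0.04322335 0.         0.         0.         0.        ]
{'clock': 0.1, 'joints': array([-1.24208279,  0.47773522,  0.02236226,  1.55631838, -0.01149138,
        1.10927512, -0.08307492]), 'qvel': array([-2.41200130e-04, -2.43642237e-04, -3.11609247e-05, -3.96961241e-03,
        6.95745373e-04, -1.88980671e-04,  1.07169415e-03]), 'tau': array([ 5.01188915e-03, -5.97762072e+01,  1.61409572e+00, -2.81958783e+01,
        1.28823347e-02,  4.92037099e-03,  3.69014208e-05]), 'tcp_pos': array([0.28535557, 0.61111633, 0.20862586]), 'orientation': array([-6.80606975e-01, -3.06675881e+00,  2.50192209e-03]), 'contact_force': array([-0.20454971, -0.07601712, -0.60632118]), 'moment': array([-0.00784338, -0.00559356, -0.03581119]), 'gripper_force': 0.0, 'grip_width': 0.08542833394152319}
```

View pics/scene0.png

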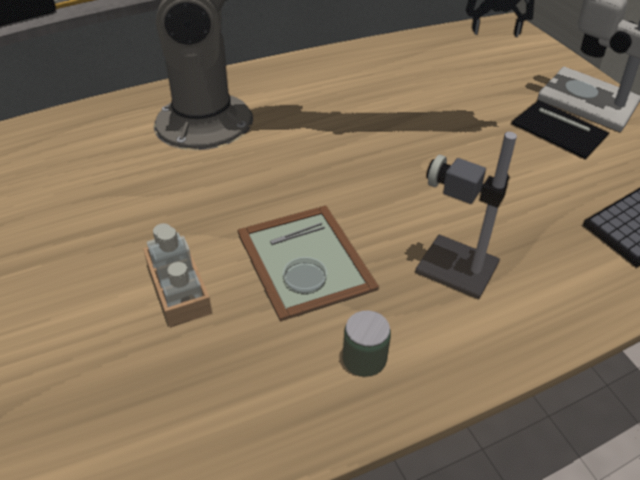

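View pics/top0.png

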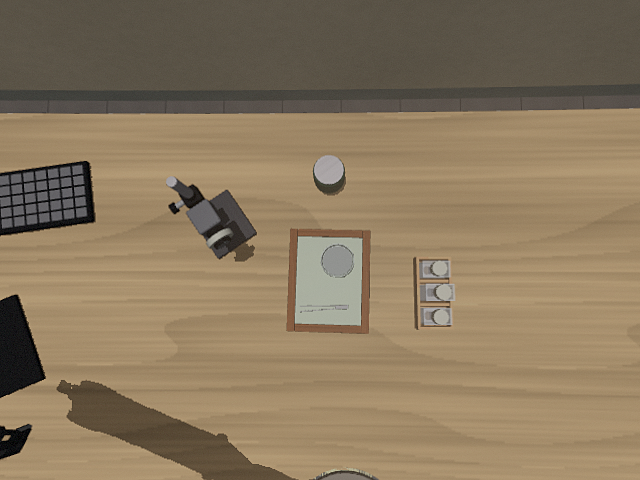

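The scene view shows the rack at about (180,280), the camera stand at (465,200), the board at (305,260) and the tin at (367,343). In the top view the jars are at (437,268), (442,293) and (438,317), the stand head is at (205,217), and the ring is at about (219,238). Next I'll measure these with depth.

```bash
python3 - <<'E'
from h import *
T=np.load("top0.npy");S=np.load("scene0.npy")
np.set_printoptions(precision=4,suppress=True)
for u,v in[(440,269),(444,293),(441,317)]:
    p=T[v-3:v+4,u-3:u+4].reshape(-1,3); print("cap",np.nanmedian(p,0))
for n,X in(("top",T),("scene",S)):
    img=cv2.imread(f"pics/{n}0.png")
    def rep(name,m,X=X):
        p=X[m]; print(n,name,len(p),p.mean(0) if len(p) else'',p.min(0) if len(p) else'',p.max(0) if len(p) else '')
    x,y,z=X[...,0],X[...,1],X[...,2]
    if n=="top":
        r=np.zeros(z.shape,bool); r[250:340,405:470]=1
        for lo,hi in((.08,.12),(.12,.16)):
            m=r&(z>lo)&(z<hi); k,l,st,c=cv2.connectedComponentsWithStats(m.astype(np.uint8))
            for i in range(1,k):
                if st[i,4]>20:
                    rep(f"jar{lo}",l==i); q=X[l==i][:,:2].astype(np.float32); print("circ",cv2.minEnclosingCircle(q))
        m=r&(z>.035)&(z<.055); rep("rackrim",m); print(cv2.minAreaRect(X[m][:,:2].astype(np.float32)))
        s=np.zeros(z.shape,bool); s[165:265,160:262]=1
    else:
        s=np.zeros(z.shape,bool); s[120:300,410:525]=1
    m=s&(z>.006)&(z<.022); rep("base",m); print(cv2.minAreaRect(X[m][:,:2].astype(np.float32)))
    m=s&(z>.1); rep("head",m)
    m=s&(z>.26); rep("post",m)
    # horizontals
    h,e=np.histogram(z[s&(z>.1)],np.arange(.1,.34,.01)); print(h)
E
```

```text
cap [ 0.5589 -0.1992  0.1043]
cap [ 0.5079 -0.198   0.1405]
cap [ 0.4581 -0.1987  0.1039]
top jar0.08 210 [ 0.5605 -0.1955  0.1023] [ 0.5447 -0.2125  0.0804] [ 0.576  -0.1808  0.11  ]
circ ((0.5607846975326538, -0.19714483618736267), 0.016474783420562744)
top jar0.08 211 [ 0.5103 -0.176   0.1054] [ 0.4931 -0.1967  0.0805] [ 0.5275 -0.1661  0.1198]
circ ((0.5104858875274658, -0.18167975544929504), 0.02277185022830963)
top jar0.08 88 [ 0.5097 -0.22    0.1077] [ 0.4936 -0.227   0.1039] [ 0.5272 -0.2049  0.1114]
circ ((0.5102818012237549, -0.2151244431734085), 0.019693832844495773)
top jar0.08 213 [ 0.459  -0.1955  0.1025] [ 0.4435 -0.2136  0.0802] [ 0.4746 -0.1812  0.1099]
circ ((0.4588969349861145, -0.19728155434131622), 0.016471540555357933)
top jar0.12 225 [ 0.5099 -0.1949  0.1386] [ 0.4937 -0.2132  0.1203] [ 0.5266 -0.1797  0.1451]
circ ((0.5100520849227905, -0.1964743733406067), 0.01686878502368927)
top rackrim 815 [ 0.5061 -0.189   0.0445] [ 0.429  -0.2383  0.0352] [ 0.5899 -0.1578  0.0546]
((0.5096490979194641, -0.19800542294979095), (0.16096512973308563, 0.07998178899288177), 0.
[... 217 characters left out ...]
 [0.6576 0.2838 0.2276] [0.5918 0.2254 0.1792] [0.7195 0.354  0.3189]
top post 218 [0.6986 0.3094 0.2998] [0.691  0.3028 0.26  ] [0.7095 0.322  0.3189]
[  0   0   0   0   0   0   0   1  31  66 222 545 908  26  19  19  21  22
  23  23  28 101   0]
scene base 2983 [0.666  0.2984 0.0137] [0.2819 0.2014 0.006 ] [0.7586 0.7262 0.0218]
((0.4890897870063782, 0.4497547745704651), (0.17686156928539276, 0.6255921125411987), 45.92977523803711)
scene head 3666 [0.6772 0.2832 0.2132] [0.5998 0.2257 0.1001] [0.7221 0.3559 0.3161]
scene post 430 [0.7054 0.3084 0.2917] [0.6918 0.2994 0.2602] [0.7134 0.322  0.3161]
[ 44  55  51  55  56  47  59  98 282 383 440 656 814  66  65  65  64  66
  62  73  73  92   0]
```

```bash
python3 - <<'E'
import cv2
a=cv2.resize(cv2.imread("pics/scene0.png")[125:300,405:525],None,fx=3.4,fy=3.4,interpolation=2)
b=cv2.resize(cv2.imread("pics/top0.png")[165:268,160:265],None,fx=3.6,fy=3.6,interpolation=2)
import numpy as np
o=np.zeros((600,800,3),np.uint8);o[:a.shape[0],:a.shape[1]]=a;o[:b.shape[0],415:415+b.shape[1]]=b
c=cv2.resize(cv2.imread("pics/scene0.png")[215:330,135:225],(180,230),interpolation=2);o[370:,415:595]=c
cv2.imwrite("pics/crop0.png",o)
E
```

```text
(no output)
```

View pics/crop0.png

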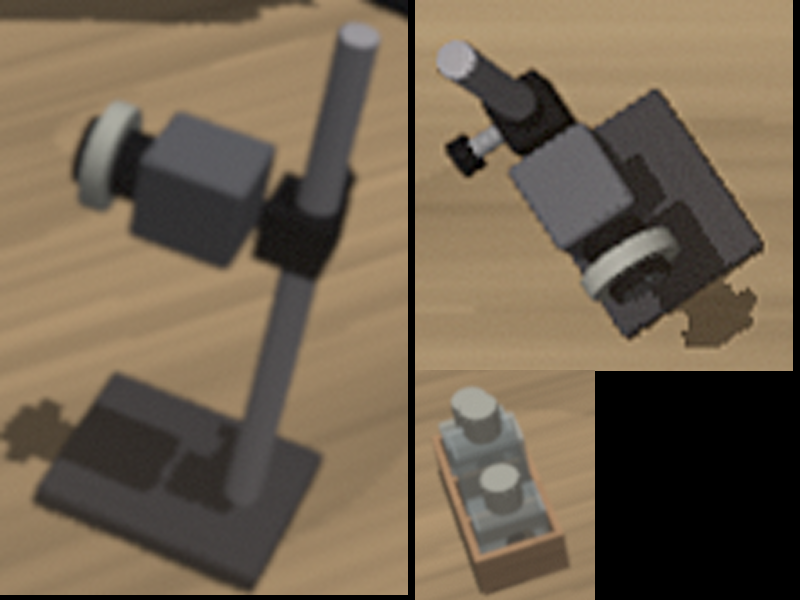

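The tall jar is in the middle slot: its cap axis is at (0.510, -0.197) and its top at z≈0.14, as it must be. The crop shows the stand with its ring at about (110,160) and the base's four corners clearly visible. Next I'll find the lens pose.

```bash
python3 - <<'E'
from h import *
np.set_printoptions(precision=4,suppress=True)
for n,(u0,u1,v0,v1) in(("top",(160,262,165,265)),("scene",(410,525,120,300))):
    X=np.load(n+"0.npy"); I=cv2.imread(f"pics/{n}0.png").astype(int)
    s=np.zeros(X.shape[:2],bool); s[v0:v1,u0:u1]=1
    z=X[...,2]; sat=I.max(2)-I.min(2); g=I.mean(2)
    m=s&(abs(z-.014)<.004)&(sat<20)&(g<90)
    m=cv2.morphologyEx(m.astype(np.uint8),cv2.MORPH_OPEN,np.ones((3,3)))>0
    k,l,st,c=cv2.connectedComponentsWithStats(m.astype(np.uint8)); 
    print(n,"base",cv2.minAreaRect(X[m][:,:2].astype(np.float32)),m.sum())
    t=s&(z>.2)&(z<.29); hh,e=np.histogram(z[t],np.arange(.2,.29,.002)); zt=e[hh.argmax()]+.001
    ht=s&(abs(z-zt)<.003)&(g<140)
    ht=cv2.morphologyEx(ht.astype(np.uint8),cv2.MORPH_OPEN,np.ones((3,3)))>0
    print("headtop z",np.median(z[ht]),cv2.minAreaRect(X[ht][:,:2].astype(np.float32)),ht.sum())
    w=s&(z>.12)&(z<.28)&(g>135)&(X[...,0]<.66)
    p=X[w]; print("ring",len(p),p.mean(0),p.min(0),p.max(0))
    P=s&(z>.27)&(z<.305); print("post",np.median(X[P],0))
    # along axis extent
    q=X[s&(z>.15)&(z<.25)]; np.save(n+"_head.npy",q)
E
```

```text
top base ((0.6692655682563782, 0.29141855239868164), (0.12778271734714508, 0.1088176965713501), 35.07330322265625) 838
headtop z 0.22535833687904147 ((0.6526364088058472, 0.27931690216064453), (0.055478859692811966, 0.04883884638547897), 34.798954010009766) 553
ring 123 [0.6134 0.2522 0.2252] [0.598  0.2352 0.2142] [0.6291 0.2698 0.2307]
post [0.6953 0.3055 0.2882]
scene base ((0.5327308177947998, 0.4937876760959625), (0.1288556456565857, 0.6051300764083862), 34.80192947387695) 2562
headtop z 0.22458886797135386 ((0.6678059697151184, 0.2900663912296295), (0.08922720700502396, 0.05099140480160713), 37.91770935058594) 573
ring 108 [0.6187 0.2457 0.2238] [0.6037 0.2338 0.214 ] [0.63   0.2655 0.2292]
post [0.7074 0.3066 0.2885]
```

```bash
python3 - <<'E'
from h import *
a=np.radians(35);d=np.array([np.cos(a),np.sin(a)]);e=np.array([-d[1],d[0]]);o=np.array([.6693,.2914])
for n in("top","scene"):
    q=np.load(n+"_head.npy"); A=(q[:,:2]-o)@d; B=(q[:,:2]-o)@e
    print(n,"A pct",np.percentile(A,[0,.3,1,2,5]).round(4))
    for lo in np.arange(-.10,.06,.006):
        m=(A>=lo)&(A<lo+.006)
        if m.sum()>3: print(round(lo,3),m.sum(),"B",B[m].min().round(3),B[m].max().round(3),"z",q[m,2].min().round(3),q[m,2].max().round(3))
S=np.load("scene0.npy");T=np.load("top0.npy")
for n,X,(u0,u1,v0,v1) in(("top",T,(160,262,165,265)),("scene",S,(410,525,120,300))):
    p=X[v0:v1,u0:u1].reshape(-1,3);p=p[(p[:,2]>.26)&(p[:,2]<.31)]
    print("post A,B",n,[( (p[:,:2]-o)@v).min().round(4) for v in(d,e)],[((p[:,:2]-o)@v).max().round(4) for v in(d,e)])
E
```

```text
top A pct [-0.0841 -0.0838 -0.0833 -0.083  -0.079 ]
-0.088 64 B -0.017 0.017 z 0.181 0.219
-0.082 58 B -0.017 0.017 z 0.199 0.222
-0.076 141 B -0.028 0.027 z 0.186 0.231
-0.07 81 B -0.028 0.026 z 0.201 0.23
-0.064 34 B -0.021 0.026 z 0.204 0.227
-0.058 54 B -0.018 0.016 z 0.2 0.221
-0.052 121 B -0.024 0.023 z 0.179 0.228
-0.046 93 B -0.025 0.024 z 0.187 0.229
-0.04 85 B -0.025 0.024 z 0.182 0.228
-0.034 84 B -0.025 0.024 z 0.193 0.231
-0.028 83 B -0.025 0.023 z 0.182 0.23
-0.022 88 B -0.025 0.024 z 0.182 0.23
-0.016 89 B -0.025 0.026 z 0.185 0.229
-0.01 84 B -0.025 0.026 z 0.18 0.23
-0.004 83 B -0.026 0.025 z 0.183 0.23
0.002 58 B -0.025 0.026 z 0.188 0.23
0.008 28 B -0.016 0.009 z 0.202 0.219
0.014 80 B -0.018 0.018 z 0.191 0.221
0.02 81 B -0.02 0.048 z 0.192 0.224
0.026 136 B -0.02 0.048 z 0.194 0.25
0.032 107 B -0.02 0.048 z 0.19 0.248
0.038 58 B -0.02 0.047 z 0.192 0.244
0.044 25 B -0.018 0.041 z 0.202 0.224
scene A pct [-0.0819 -0.0803 -0.0786 -0.0752 -0.069 ]
-0.082 54 B -0.02 0.006 z 0.192 0.219
-0.076 71 B -0.031 0.01 z 0.182 0.229
-0.07 116 B -0.03 0.016 z 0.181 0.229
-0.064
[... 267 characters left out ...]
227
-0.022 155 B -0.029 0.022 z 0.174 0.227
-0.016 140 B -0.03 0.023 z 0.175 0.228
-0.01 148 B -0.029 0.021 z 0.174 0.227
-0.004 153 B -0.029 0.023 z 0.176 0.227
0.002 175 B -0.028 0.025 z 0.175 0.228
0.008 113 B -0.026 0.022 z 0.176 0.223
0.014 75 B -0.021 0.018 z 0.183 0.219
0.02 106 B -0.021 0.018 z 0.183 0.219
0.026 128 B -0.022 0.005 z 0.151 0.249
0.032 162 B -0.021 -0.007 z 0.151 0.25
0.038 195 B -0.022 0.048 z 0.151 0.25
0.044 203 B -0.022 0.047 z 0.152 0.249
0.05 63 B -0.018 0.018 z 0.184 0.217
post A,B top [np.float64(0.0281), np.float64(-0.0102)] [np.float64(0.0426), np.float64(0.0083)]
post A,B scene [np.float64(0.0279), np.float64(-0.014)] [np.float64(0.0488), np.float64(0.0032)]
```

```bash
cat >> h.py <<'E'
import os
from scipy.spatial.transform import Rotation as Ro
def down(yaw): # tool x at yaw (deg), z down
    return Ro.from_euler('z',yaw,degrees=True)*Ro.from_euler('x',180,degrees=True)
def rel(p0,R0,p1,R1,dec=2):
    o=np.round(R0.inv().apply(np.array(p1)-p0)/.15,dec); w=np.round((R0.inv()*R1).as_rotvec()/2,dec)
    return o,w,p0+R0.apply(o*.15),R0*Ro.from_rotvec(w*2)
E
python3 - <<'E'
from h import *
np.set_printoptions(precision=4,suppress=True)
p=np.array([.286,.612,.21]);R=Ro.from_rotvec(get_obs()["orientation"]); print(R.as_matrix())
for t,y in[((.3,.53,.32),155),((.34,.41,.34),158),((.36,.28,.34),162),((.40,.15,.34),165),((.44,.02,.32),170),((.48,-.1,.28),175),((.51,-.197,.19),180),((.51,-.197,.108),180)]:
    o,w,p,R=rel(p,R,t,down(y)); print(t,o,w,p,Ro.as_matrix(R)[:,0])
E
```

```text
[[-0.9061  0.423  -0.0006]
 [ 0.423   0.9061 -0.0015]
 [-0.0001 -0.0016 -1.    ]]
(0.3, 0.53, 0.32) [-0.32 -0.46 -0.73] [-0.  0. -0.] [0.3004 0.5293 0.3196] [-0.9061  0.423  -0.0001]
(0.34, 0.41, 0.34) [-0.58 -0.61 -0.13] [-0.    0.   -0.03] [0.3405 0.4097 0.3393] [-0.9299  0.3679 -0.    ]
(0.36, 0.28, 0.34) [-0.44 -0.76 -0.  ] [-0.   -0.   -0.03] [0.3599 0.2794 0.3395] [-0.9502  0.3115  0.0001]
(0.4, 0.15, 0.34) [-0.52 -0.74 -0.  ] [-0.   -0.   -0.03] [0.3995 0.1496 0.3396] [-0.9672  0.254   0.0002]
(0.44, 0.02, 0.32) [-0.48 -0.77  0.13] [-0.   -0.   -0.04] [0.4398 0.0196 0.3203] [-0.9844  0.1759  0.0003]
(0.48, -0.1, 0.28) [-0.4  -0.74  0.27] [-0.   -0.   -0.04] [ 0.4793 -0.1003  0.28  ] [-0.9953  0.0966  0.0004]
(0.51, -0.197, 0.19) [-0.27 -0.62  0.6 ] [-0.   -0.   -0.05] [ 0.5106 -0.1969  0.1901] [-1.     -0.0032  0.0006]
(0.51, -0.197, 0.108) [0.   0.   0.55] [-0. -0.  0.] [ 0.5105 -0.1971  0.1076] [-1.     -0.0032  0.0006]
```

Call:
drive_tool --rows '[{"offset":[-0.1,-0.15,-0.25],"rotation":[0,0,0],"claw":1},{"offset":[-0.2,-0.3,-0.5],"rotation":[0,0,0],"claw":1},{"offset":[-0.32,-0.46,-0.73],"rotation":[0,0,0],"claw":1},{"offset":[-0.32,-0.46,-0.73],"rotation":[0,0,0],"claw":1},{"offset":[-0.32,-0.46,-0.73],"rotation":[0,0,0],"claw":1}]'

```text
clock: 0.52
tcp_pos: [0.3023, 0.5279, 0.323]
orientation: [0.686, 3.064, 0.009]
contact_force: [0.7, 0.8, -0.0]
grip_width: 0.0856
gripper_force: 0.0
```

Call:
drive_tool --rows '[{"offset":[-0.15,-0.16,-0.03],"rotation":[0,0,0],"claw":1},{"offset":[-0.29,-0.3,-0.07],"rotation":[0,0,-0.01],"claw":1},{"offset":[-0.44,-0.46,-0.1],"rotation":[0,0,-0.02],"claw":1},{"offset":[-0.58,-0.61,-0.13],"rotation":[0,0,-0.03],"claw":1},{"offset":[-0.58,-0.61,-0.13],"rotation":[0,0,-0.03],"claw":1},{"offset":[-0.58,-0.61,-0.13],"rotation":[0,0,-0.03],"claw":1}]'

```text
clock: 1.02
tcp_pos: [0.3403, 0.4081, 0.3375]
orientation: [-0.592, -3.085, 0.002]
contact_force: [-0.3, 0.9, -0.7]
grip_width: 0.0854
gripper_force: 0.0
```

Call:
drive_tool --rows '[{"offset":[-0.11,-0.19,0],"rotation":[0,0,0],"claw":1},{"offset":[-0.22,-0.38,0],"rotation":[0,0,-0.01],"claw":1},{"offset":[-0.33,-0.57,0],"rotation":[0,0,-0.02],"claw":1},{"offset":[-0.44,-0.76,0],"rotation":[0,0,-0.03],"claw":1},{"offset":[-0.44,-0.76,0],"rotation":[0,0,-0.03],"claw":1},{"offset":[-0.44,-0.76,0],"rotation":[0,0,-0.03],"claw":1}]'

```text
clock: 1.52
tcp_pos: [0.3591, 0.2788, 0.3377]
orientation: [-0.497, -3.101, 0.001]
contact_force: [0.2, 0.6, 0.1]
grip_width: 0.0852
gripper_force: 0.0
```

Call:
drive_tool --rows '[{"offset":[-0.13,-0.19,0],"rotation":[0,0,0],"claw":1},{"offset":[-0.26,-0.37,0],"rotation":[0,0,-0.01],"claw":1},{"offset":[-0.39,-0.56,0],"rotation":[0,0,-0.02],"claw":1},{"offset":[-0.52,-0.74,0],"rotation":[0,0,-0.03],"claw":1},{"offset":[-0.52,-0.74,0],"rotation":[0,0,-0.03],"claw":1},{"offset":[-0.52,-0.74,0],"rotation":[0,0,-0.03],"claw":1}]'

```text
clock: 2.02
tcp_pos: [0.3992, 0.1498, 0.3381]
orientation: [-0.404, -3.115, 0.0]
contact_force: [-0.3, 1.3, 0.1]
grip_width: 0.0853
gripper_force: 0.0
```

Call:
drive_tool --rows '[{"offset":[-0.12,-0.19,0.03],"rotation":[0,0,-0.01],"claw":1},{"offset":[-0.24,-0.39,0.06],"rotation":[0,0,-0.02],"claw":1},{"offset":[-0.36,-0.58,0.1],"rotation":[0,0,-0.03],"claw":1},{"offset":[-0.48,-0.77,0.13],"rotation":[0,0,-0.04],"claw":1},{"offset":[-0.48,-0.77,0.13],"rotation":[0,0,-0.04],"claw":1},{"offset":[-0.48,-0.77,0.13],"rotation":[0,0,-0.04],"claw":1}]'

```text
clock: 2.52
tcp_pos: [0.4397, 0.0202, 0.3184]
orientation: [-0.278, -3.128, 0.001]
contact_force: [0.3, 0.7, 0.1]
grip_width: 0.0856
gripper_force: 0.0
```

Call:
drive_tool --rows '[{"offset":[-0.1,-0.18,0.07],"rotation":[0,0,-0.01],"claw":1},{"offset":[-0.2,-0.37,0.14],"rotation":[0,0,-0.02],"claw":1},{"offset":[-0.3,-0.56,0.2],"rotation":[0,0,-0.03],"claw":1},{"offset":[-0.4,-0.74,0.27],"rotation":[0,0,-0.04],"claw":1},{"offset":[-0.4,-0.74,0.27],"rotation":[0,0,-0.04],"claw":1},{"offset":[-0.4,-0.74,0.27],"rotation":[0,0,-0.04],"claw":1}]'

```text
clock: 3.02
tcp_pos: [0.4795, -0.0991, 0.2776]
orientation: [-0.151, -3.136, 0.001]
contact_force: [0.5, 0.2, 0.2]
grip_width: 0.0855
gripper_force: 0.0
```

Call:
drive_tool --rows '[{"offset":[-0.09,-0.2,0.1],"rotation":[0,0,-0.01],"claw":1},{"offset":[-0.18,-0.4,0.25],"rotation":[0,0,-0.03],"claw":1},{"offset":[-0.27,-0.62,0.4],"rotation":[0,0,-0.05],"claw":1},{"offset":[-0.27,-0.62,0.6],"rotation":[0,0,-0.05],"claw":1},{"offset":[-0.27,-0.62,0.6],"rotation":[0,0,-0.05],"claw":1},{"offset":[-0.27,-0.62,0.6],"rotation":[0,0,-0.05],"claw":1},{"offset":[-0.27,-0.62,0.6],"rotation":[0,0,-0.05],"claw":1}]'

```text
clock: 3.6
tcp_pos: [0.5115, -0.1946, 0.1893]
orientation: [-0.011, 3.141, 0.002]
contact_force: [0.7, 0.1, 0.0]
grip_width: 0.0856
gripper_force: 0.0
```

Call:
drive_tool --rows '[{"offset":[0,0,0.1],"rotation":[0,0,0],"claw":1},{"offset":[0,0,0.2],"rotation":[0,0,0],"claw":1},{"offset":[0,0,0.3],"rotation":[0,0,0],"claw":1},{"offset":[0,0,0.4],"rotation":[0,0,0],"claw":1},{"offset":[0,0,0.47],"rotation":[0,0,0],"claw":1},{"offset":[0,0,0.52],"rotation":[0,0,0],"claw":1},{"offset":[0,0,0.54],"rotation":[0,0,0],"claw":1},{"offset":[0,0,0.54],"rotation":[0,0,0],"claw":1},{"offset":[0,0,0.54],"rotation":[0,0,0],"claw":1}]'

```text
clock: 4.35
tcp_pos: [0.5107, -0.1972, 0.1082]
orientation: [-0.005, 3.14, -0.0]
contact_force: [0.4, -0.2, -0.6]
grip_width: 0.0859
gripper_force: 0.0
```

```bash
python3 - <<'E'
from h import *
o=np.zeros((480,800,3),np.uint8)
f=grab_frame("scene"); o[:,:400]=cv2.resize(f["frame"][170:330,110:243,::-1],(400,480),interpolation=2)
f=grab_frame("top"); o[:,400:]=cv2.resize(f["frame"][230:350,390:490,::-1],(400,480),interpolation=2)
cv2.imwrite("pics/a1.png",o); s=get_obs(); print(s["tcp_pos"],s["contact_force"],s["joints"].round(3))
E
```

```text
[ 0.51073183 -0.19743243  0.10830633] [-0.27133299  1.01557197  0.03568597] [-0.222  0.449  0.613  1.987 -0.353  0.809  2.165]
```

View pics/a1.png

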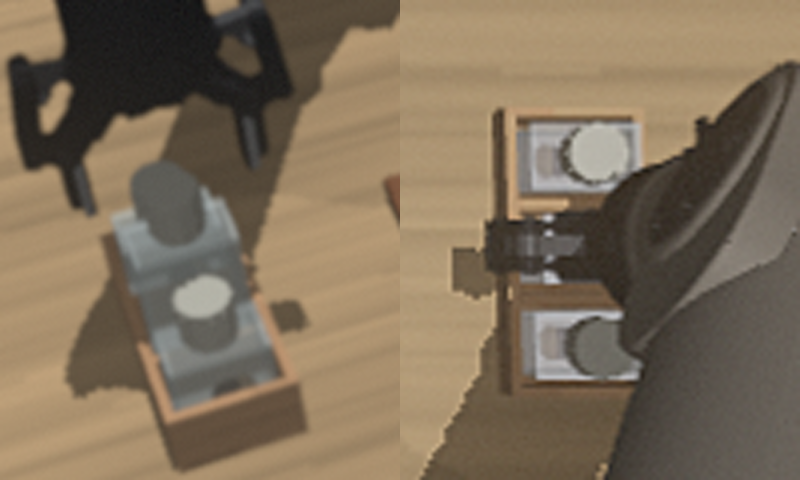

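The gripper straddles the middle cap: the fingertips are at (85,210) and (255,165) with the cap between them at (168,190). There is no contact force. I'll close now.

Call:
drive_tool --force 60 --rows '[{"offset":[0,0,0],"rotation":[0,0,0],"claw":0.6},{"offset":[0,0,0],"rotation":[0,0,0],"claw":0.45},{"offset":[0,0,0],"rotation":[0,0,0],"claw":0.3},{"offset":[0,0,0],"rotation":[0,0,0],"claw":0},{"offset":[0,0,0],"rotation":[0,0,0],"claw":0},{"offset":[0,0,0],"rotation":[0,0,0],"claw":0},{"offset":[0,0,0],"rotation":[0,0,0],"claw":0},{"offset":[0,0,0],"rotation":[0,0,0],"claw":0},{"offset":[0,0,0],"rotation":[0,0,0],"claw":0}]'

```text
clock: 5.2
tcp_pos: [0.5104, -0.1976, 0.1079]
orientation: [-0.005, 3.141, -0.0]
contact_force: [-0.9, -0.2, 5.3]
grip_width: 0.0289
gripper_force: 59.0
```

Call:
drive_tool --rows '[{"offset":[0,0,-0.04],"rotation":[0,0,0],"claw":0},{"offset":[0,0,-0.08],"rotation":[0,0,0],"claw":0},{"offset":[0,0,-0.12],"rotation":[0,0,0],"claw":0},{"offset":[0,0,-0.16],"rotation":[0,0,0],"claw":0},{"offset":[0,0,-0.2],"rotation":[0,0,0],"claw":0},{"offset":[0,0,-0.2],"rotation":[0,0,0],"claw":0},{"offset":[0,0,-0.2],"rotation":[0,0,0],"claw":0}]'

```text
clock: 5.78
tcp_pos: [0.5104, -0.1973, 0.138]
orientation: [-0.005, 3.141, 0.0]
contact_force: [-0.4, 0.1, -1.5]
grip_width: 0.0289
gripper_force: 59.5
```

```bash
python3 - <<'E'
from h import *
f=grab_frame("scene"); 
cv2.imwrite("pics/a2.png",cv2.resize(f["frame"][170:330,110:270,::-1],(600,600),interpolation=2))
E
```

```text
(no output)
```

View pics/a2.png

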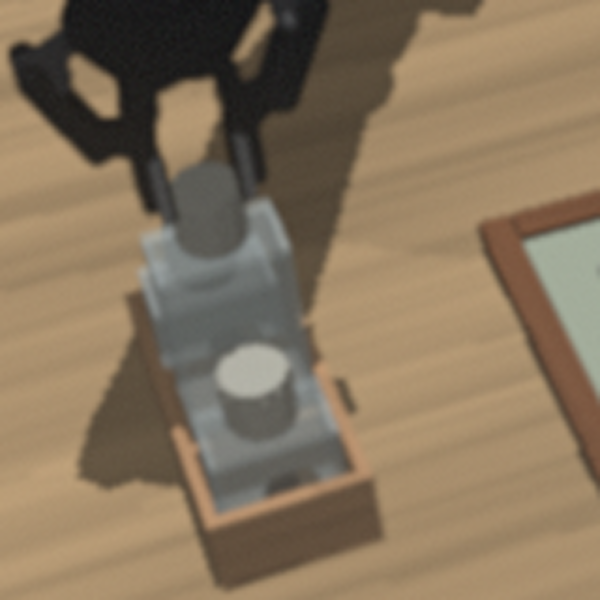

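The jar is lifting cleanly at (215,260), with its cap at (208,210) between the pads. The measured weight is about 1.5 N. I'll carry on lifting.

Call:
drive_tool --rows '[{"offset":[0,0,-0.12],"rotation":[0,0,0],"claw":0},{"offset":[0,0,-0.24],"rotation":[0,0,0],"claw":0},{"offset":[0,0,-0.36],"rotation":[0,0,0],"claw":0},{"offset":[0,0,-0.48],"rotation":[0,0,0],"claw":0},{"offset":[0,0,-0.6],"rotation":[0,0,0],"claw":0},{"offset":[0,0,-0.72],"rotation":[0,0,0],"claw":0},{"offset":[0,0,-0.84],"rotation":[0,0,0],"claw":0},{"offset":[0,0,-0.96],"rotation":[0,0,0],"claw":0},{"offset":[0,0,-1],"rotation":[0,0,0],"claw":0},{"offset":[0,0,-1],"rotation":[0,0,0],"claw":0}]'

```text
clock: 6.67
tcp_pos: [0.5108, -0.1975, 0.2885]
orientation: [-0.005, 3.139, -0.0]
contact_force: [-0.5, -0.9, -1.2]
grip_width: 0.0288
gripper_force: 59.7
```

Call:
drive_tool --rows '[{"offset":[0,0.1,-0.05],"rotation":[0,0,0],"claw":0},{"offset":[0,0.2,-0.1],"rotation":[0,0,0],"claw":0},{"offset":[0,0.3,-0.15],"rotation":[0,0,0],"claw":0},{"offset":[0,0.4,-0.2],"rotation":[0,0,0],"claw":0},{"offset":[0,0.5,-0.25],"rotation":[0,0,0],"claw":0},{"offset":[0,0.6,-0.3],"rotation":[0,0,0],"claw":0},{"offset":[0,0.6,-0.3],"rotation":[0,0,0],"claw":0},{"offset":[0,0.6,-0.3],"rotation":[0,0,0],"claw":0}]'

```text
clock: 7.33
tcp_pos: [0.5095, -0.1065, 0.3314]
orientation: [0.008, -3.14, -0.0]
contact_force: [-0.5, -0.2, -1.3]
grip_width: 0.0289
gripper_force: 59.8
```

Call:
drive_tool --rows '[{"offset":[0,0,0],"rotation":[0.02,0,0],"claw":0},{"offset":[0,0,0],"rotation":[0.04,0,0],"claw":0},{"offset":[0,0,0],"rotation":[0.06,0,0],"claw":0},{"offset":[0,0,0],"rotation":[0.08,0,0],"claw":0},{"offset":[0,0,0],"rotation":[0.1,0,0],"claw":0},{"offset":[0,0,0],"rotation":[0.12,0,0],"claw":0}]'

```text
clock: 7.83
tcp_pos: [0.5091, -0.1085, 0.3313]
orientation: [0.003, -3.117, 0.38]
contact_force: [-0.5, -0.1, -0.8]
grip_width: 0.0287
gripper_force: 59.7
```

```bash
python3 - <<'E'
from h import *
s=get_obs();print(s["clock"],s["tcp_pos"],s["joints"].round(3),s["orientation"],Ro.from_rotvec(s["orientation"]).as_matrix().round(3))
E
```

```text
7.8333 [ 0.50908935 -0.10853805  0.33132957] [-0.646  0.105  0.633  1.828  0.191  1.24   1.494] [ 2.80087106e-03 -3.11704474e+00  3.79644362e-01] [[-1.    -0.002 -0.001]
 [-0.002  0.971 -0.24 ]
 [ 0.002 -0.24  -0.971]]
```

Call:
drive_tool --rows '[{"offset":[0,0,0],"rotation":[0.03,0,0],"claw":0},{"offset":[0,0,0],"rotation":[0.06,0,0],"claw":0},{"offset":[0,0,0],"rotation":[0.09,0,0],"claw":0},{"offset":[0,0,0],"rotation":[0.12,0,0],"claw":0},{"offset":[0,0,0],"rotation":[0.15,0,0],"claw":0},{"offset":[0,0,0],"rotation":[0.18,0,0],"claw":0},{"offset":[0,0,0],"rotation":[0.21,0,0],"claw":0},{"offset":[0,0,0],"rotation":[0.23,0,0],"claw":0},{"offset":[0,0,0],"rotation":[0.23,0,0],"claw":0},{"offset":[0,0,0],"rotation":[0.23,0,0],"claw":0},{"offset":[0,0,0],"rotation":[0.23,0,0],"claw":0},{"offset":[0,0,0],"rotation":[0.23,0,0],"claw":0},{"offset":[0,0,0],"rotation":[0.23,0,0],"claw":0},{"offset":[0,0,0],"rotation":[0.23,0,0],"claw":0},{"offset":[0,0,0],"rotation":[0.23,0,0],"claw":0},{"offset":[0,0,0],"rotation":[0.23,0,0],"claw":0},{"offset":[0,0,0],"rotation":[0.23,0,0],"claw":0},{"offset":[0,0,0],"rotation":[0.23,0,0],"claw":0},{"offset":[0,0,0],"rotation":[0.23,0,0],"claw":0},{"offset":[0,0,0],"rotation":[0.23,0,0],"claw":0}]'

```text
clock: 9.5
tcp_pos: [0.5098, -0.1072, 0.3325]
orientation: [-0.005, 2.95, -1.077]
contact_force: [0.3, -0.1, -1.5]
grip_width: 0.029
gripper_force: 59.8
```

```bash
python3 - <<'E'
from h import *
f=grab_frame("scene"); 
cv2.imwrite("pics/a3.png",cv2.resize(f["frame"][60:300,80:320,::-1],(600,600),interpolation=2))
s=get_obs();print(s["tcp_pos"],s["joints"].round(3),Ro.from_rotvec(s["orientation"]).as_matrix().round(3))
E
```

```text
[ 0.50981714 -0.10723105  0.33248693] [-0.837  0.196  0.573  1.899  0.585  1.328  1.093] [[-1.    -0.003  0.002]
 [-0.003  0.765 -0.644]
 [ 0.    -0.644 -0.765]]
```

View pics/a3.png

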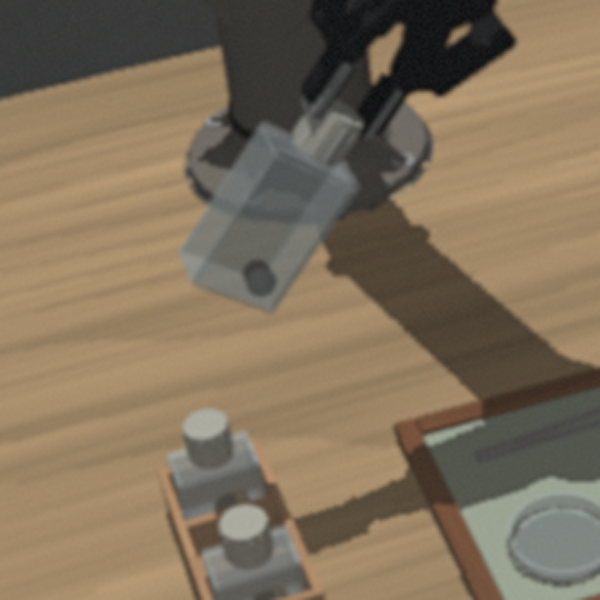

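The jar at (265,220) is tipped about 40° in the pads with the acorn at (260,277), and it is clear of the rack. I'll bring it upright now.

Call:
drive_tool --rows '[{"offset":[0,0,0],"rotation":[-0.03,0,0],"claw":0},{"offset":[0,0,0],"rotation":[-0.06,0,0],"claw":0},{"offset":[0,0,0],"rotation":[-0.09,0,0],"claw":0},{"offset":[0,0,0],"rotation":[-0.12,0,0],"claw":0},{"offset":[0,0,0],"rotation":[-0.15,0,0],"claw":0},{"offset":[0,0,0],"rotation":[-0.18,0,0],"claw":0},{"offset":[0,0,0],"rotation":[-0.21,0,0],"claw":0},{"offset":[0,0,0],"rotation":[-0.24,0,0],"claw":0},{"offset":[0,0,0],"rotation":[-0.27,0,0],"claw":0},{"offset":[0,0,0],"rotation":[-0.3,0,0],"claw":0},{"offset":[0,0,0],"rotation":[-0.33,0,0],"claw":0},{"offset":[0,0,0],"rotation":[-0.35,0,0],"claw":0},{"offset":[0,0,0],"rotation":[-0.35,0,0],"claw":0},{"offset":[0,0,0],"rotation":[-0.35,0,0],"claw":0},{"offset":[0,0,0],"rotation":[-0.35,0,0],"claw":0},{"offset":[0,0,0],"rotation":[-0.35,0,0],"claw":0},{"offset":[0,0,0],"rotation":[-0.35,0,0],"claw":0}]'

```text
clock: 10.97
tcp_pos: [0.5099, -0.1063, 0.3323]
orientation: [0.008, -3.141, 0.001]
contact_force: [-0.1, 0.5, -2.0]
grip_width: 0.0288
gripper_force: 59.8
```

```bash
python3 - <<'E'
from h import *
np.set_printoptions(precision=4,suppress=True)
s=get_obs();p=s["tcp_pos"];R=Ro.from_rotvec(s["orientation"]);print(s["clock"],p,s["joints"],R.as_matrix())
# jar underside was at z=.006 when TCP was .1079 -> TCP 0.1019 above underside; middle 0.0519 below TCP
F=np.array([.505,.174,.2005]); d=np.array([np.cos(np.radians(35)),np.sin(np.radians(35)),0])
G=F+[0,0,.0519]; up=G-.10*d+[0,0,.04]
for t,y in[((.47,0.0,.32),190),((.43,.09,.31),215),(up+d*.0,215),(G,215)]:
    o,w,p,R=rel(p,R,t,down(y)); print(t,o,w,p)
X=cloud(f:=grab_frame("top"))
E
```

```text
10.9667 [ 0.5099 -0.1063  0.3323] [-0.5137  0.1231  0.6736  1.7896 -0.08    1.2569  1.7569] [[-1.     -0.0051 -0.0004]
 [-0.0051  1.     -0.0005]
 [ 0.0004 -0.0005 -1.    ]]
(0.47, 0.0, 0.32) [0.26 0.71 0.08] [-0.   -0.   -0.08] [ 0.4703 -0.      0.3203]
(0.43, 0.09, 0.31) [0.17 0.64 0.07] [-0.   -0.   -0.22] [0.4294 0.0905 0.3098]
[0.4231 0.1166 0.2924] [-0.06  0.17  0.12] [-0. -0. -0.] [0.4223 0.1166 0.2918]
[0.505  0.174  0.2524] [-0.67  0.    0.26] [-0. -0. -0.] [0.5049 0.1737 0.2527]
```

Call:
drive_tool --rows '[{"offset":[0.04,0.12,0.01],"rotation":[0,0,-0.01],"claw":0},{"offset":[0.09,0.24,0.03],"rotation":[0,0,-0.03],"claw":0},{"offset":[0.13,0.36,0.04],"rotation":[0,0,-0.04],"claw":0},{"offset":[0.17,0.47,0.05],"rotation":[0,0,-0.05],"claw":0},{"offset":[0.22,0.6,0.07],"rotation":[0,0,-0.07],"claw":0},{"offset":[0.26,0.71,0.08],"rotation":[0,0,-0.08],"claw":0},{"offset":[0.26,0.71,0.08],"rotation":[0,0,-0.08],"claw":0},{"offset":[0.26,0.71,0.08],"rotation":[0,0,-0.08],"claw":0}]'

```text
clock: 11.68
tcp_pos: [0.4703, 0.0001, 0.3205]
orientation: [-0.26, 3.131, -0.0]
contact_force: [0.5, -1.1, -1.6]
grip_width: 0.0289
gripper_force: 59.8
```

Call:
drive_tool --rows '[{"offset":[0.02,0.08,0.01],"rotation":[0,0,-0.03],"claw":0},{"offset":[0.04,0.16,0.02],"rotation":[0,0,-0.06],"claw":0},{"offset":[0.06,0.24,0.03],"rotation":[0,0,-0.08],"claw":0},{"offset":[0.08,0.32,0.04],"rotation":[0,0,-0.11],"claw":0},{"offset":[0.11,0.4,0.04],"rotation":[0,0,-0.14],"claw":0},{"offset":[0.13,0.48,0.05],"rotation":[0,0,-0.16],"claw":0},{"offset":[0.15,0.56,0.06],"rotation":[0,0,-0.19],"claw":0},{"offset":[0.17,0.64,0.07],"rotation":[0,0,-0.22],"claw":0},{"offset":[0.17,0.64,0.07],"rotation":[0,0,-0.22],"claw":0},{"offset":[0.17,0.64,0.07],"rotation":[0,0,-0.22],"claw":0},{"offset":[0.17,0.64,0.07],"rotation":[0,0,-0.22],"claw":0}]'

```text
clock: 12.6
tcp_pos: [0.4301, 0.089, 0.3101]
orientation: [-0.929, 3.001, -0.001]
contact_force: [-0.2, -0.0, -0.7]
grip_width: 0.029
gripper_force: 59.9
```

```bash
python3 - <<'E'
from h import *
np.set_printoptions(precision=4,suppress=True)
s=get_obs();p=s["tcp_pos"];R=Ro.from_rotvec(s["orientation"]);print(s["clock"],p,s["joints"],R.as_matrix())
F=np.array([.505,.174,.2005]); d=np.array([np.cos(np.radians(35)),np.sin(np.radians(35)),0])
G=F+[0,0,.0519]
for t,y in[(G-.09*d+[0,0,.03],215),(G,215)]:
    o,w,p,R=rel(p,R,t,down(y)); print(t,o,w,p)
f=grab_frame("scene");X=cloud(f);np.save("scene1.npy",X)
cv2.imwrite("pics/a4.png",cv2.resize(f["frame"][60:300,150:470,::-1],(800,600),interpolation=2))
E
```

```text
12.6 [0.4301 0.089  0.3101] [-0.7839 -0.0403  0.4298  1.9732  0.0184  1.2048  1.8104] [[-0.825  -0.5651  0.0004]
 [-0.5651  0.825  -0.0003]
 [-0.0002 -0.0004 -1.    ]]
[0.4313 0.1224 0.2824] [-0.13  0.18  0.18] [-0.    0.   -0.01] [0.431  0.1223 0.2831]
[0.505  0.174  0.2524] [-0.6  -0.01  0.2 ] [-0.  0.  0.] [0.5051 0.1734 0.2531]
```

View pics/a4.png

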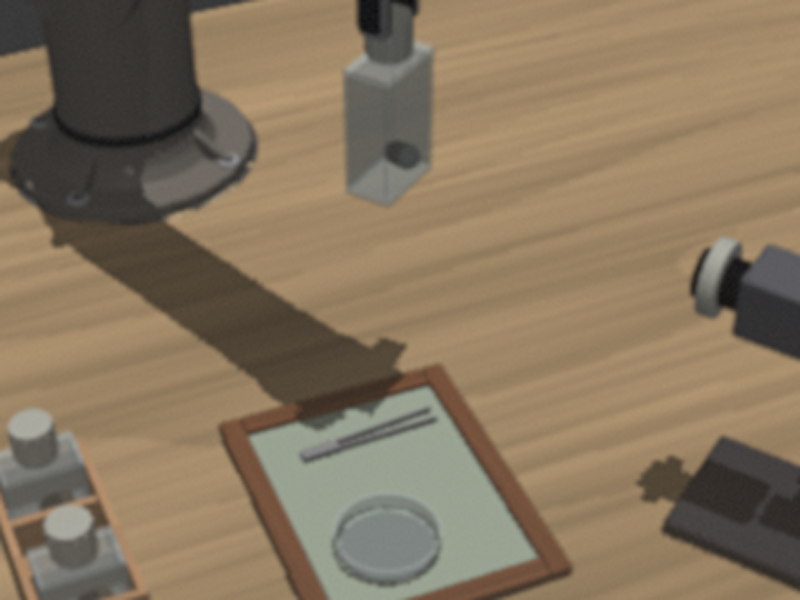

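The jar hangs upright at (388,120) in this crop, the acorn is inside, and the other objects are undisturbed. The lens is at (705,275). Next I'll approach the focus along the line of sight.

Call:
drive_tool --rows '[{"offset":[-0.05,0.06,0.06],"rotation":[0,0,0],"claw":0},{"offset":[-0.1,0.12,0.12],"rotation":[0,0,-0.01],"claw":0},{"offset":[-0.13,0.18,0.18],"rotation":[0,0,-0.01],"claw":0},{"offset":[-0.13,0.18,0.18],"rotation":[0,0,-0.01],"claw":0},{"offset":[-0.13,0.18,0.18],"rotation":[0,0,-0.01],"claw":0}]'

```text
clock: 13.07
tcp_pos: [0.4297, 0.1236, 0.2819]
orientation: [0.965, -2.987, 0.002]
contact_force: [-0.2, -0.1, -1.2]
grip_width: 0.0288
gripper_force: 59.9
```

Call:
drive_tool --rows '[{"offset":[-0.06,0,0.02],"rotation":[0,0,0],"claw":0},{"offset":[-0.14,0,0.05],"rotation":[0,0,0],"claw":0},{"offset":[-0.22,0,0.08],"rotation":[0,0,0],"claw":0},{"offset":[-0.3,0,0.11],"rotation":[0,0,0],"claw":0},{"offset":[-0.38,-0.01,0.14],"rotation":[0,0,0],"claw":0},{"offset":[-0.46,-0.01,0.17],"rotation":[0,0,0],"claw":0},{"offset":[-0.54,-0.01,0.19],"rotation":[0,0,0],"claw":0},{"offset":[-0.6,-0.01,0.2],"rotation":[0,0,0],"claw":0},{"offset":[-0.6,-0.01,0.2],"rotation":[0,0,0],"claw":0},{"offset":[-0.6,-0.01,0.2],"rotation":[0,0,0],"claw":0},{"offset":[-0.6,-0.01,0.2],"rotation":[0,0,0],"claw":0}]'

```text
clock: 13.98
tcp_pos: [0.5042, 0.1738, 0.2531]
orientation: [0.962, -2.99, 0.0]
contact_force: [-0.6, 0.7, -1.6]
grip_width: 0.0288
gripper_force: 59.8
```

```bash
python3 - <<'E'
from h import *
np.set_printoptions(precision=4,suppress=True)
s=get_obs();p=s["tcp_pos"];R=Ro.from_rotvec(s["orientation"]);print(s["clock"],p,R.as_matrix()[:,0],s["contact_force"])
f=grab_frame("scene");X=cloud(f)
v0,u0=90,270
cv2.imwrite("pics/a5.png",cv2.resize(f["frame"][v0:v0+150,u0:u0+200,::-1],(800,600),interpolation=2))
a=np.radians(35);d=np.array([np.cos(a),np.sin(a)]);e=np.array([-d[1],d[0]])
F=np.array([.505,.174])
q=X.reshape(-1,3);A=(q[:,:2]-F)@d;B=(q[:,:2]-F)@e
m=(abs(A)<.06)&(abs(B)<.06)&(q[:,2]>.1)&(q[:,2]<.3)
for lo in np.arange(.13,.30,.01):
    k=m&(q[:,2]>=lo)&(q[:,2]<lo+.01)
    if k.sum()>3: print(round(lo,3),k.sum(),np.percentile(A[k],[2,98]).round(4),np.percentile(B[k],[2,98]).round(4))
print("zmin",q[m,2].min())
E
```

```text
13.9833 [0.5042 0.1738 0.2531] [-0.8123 -0.5832  0.0002] [-0.5606  0.6651 -1.6342]
0.15 109 [-0.0166  0.0183] [-0.0315  0.0254]
0.16 133 [-0.0142  0.0185] [-0.0331  0.0259]
0.17 141 [-0.0148  0.0186] [-0.0327  0.0239]
0.18 140 [-0.0157  0.0189] [-0.0322  0.0263]
0.19 148 [-0.0163  0.0191] [-0.0322  0.0257]
0.2 147 [-0.0158  0.0193] [-0.0332  0.0277]
0.21 154 [-0.0164  0.0191] [-0.033  0.027]
0.22 161 [-0.0169  0.019 ] [-0.0326  0.0275]
0.23 165 [-0.0162  0.0194] [-0.0325  0.0253]
0.24 171 [-0.0162  0.0193] [-0.0321  0.0271]
0.25 279 [-0.017   0.0187] [-0.0306  0.0301]
0.26 97 [-0.0143  0.0166] [-0.0166  0.0063]
0.27 73 [-0.0089  0.0173] [-0.0216  0.0131]
0.28 152 [-0.0098  0.0164] [-0.0275  0.0203]
0.29 115 [-0.0078  0.0121] [-0.0297  0.0211]
zmin 0.15118240144196857
```

View pics/a5.png

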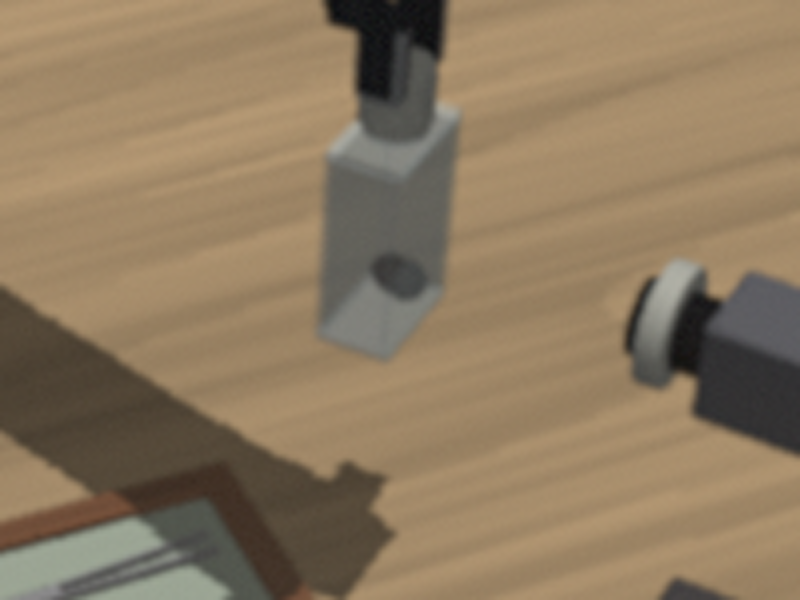

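The jar is upright at (390,230), facing the lens at (645,320). Measured, its glass centre is within about 3 mm of the focus, the z range is 0.151 to 0.252, and the faces are square within about 1°. I'll let it settle and then hand in.

Call:
drive_tool --rows '[{"offset":[0,0,0],"rotation":[0,0,0],"claw":0},{"offset":[0,0,0],"rotation":[0,0,0],"claw":0},{"offset":[0,0,0],"rotation":[0,0,0],"claw":0},{"offset":[0,0,0],"rotation":[0,0,0],"claw":0},{"offset":[0,0,0],"rotation":[0,0,0],"claw":0},{"offset":[0,0,0],"rotation":[0,0,0],"claw":0}]'

```text
clock: 14.53
tcp_pos: [0.5044, 0.1743, 0.253]
orientation: [-0.963, 2.99, 0.0]
contact_force: [0.2, -0.2, -1.6]
grip_width: 0.0289
gripper_force: 59.8
```

```bash
python3 -c "
from bench import hand_in
print(hand_in())"
```

```text
the job is handed in; nothing more can be done
None
```

I lifted the tall jar out of the rack, tipped it to 40° for about a second, brought it back upright and handed it in at 14.5 s. It is held about 3 mm from the focus point by depth measurement, with a broad face square to the lens to about 1°; `hand_in()` returned no verdict.

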